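Clamp a whetstone and true it with a flattening block

ROBOT

A 6-joint arm with a two-finger parallel gripper is mounted at the origin on a cart in front of the work surface, level with it; the furniture and walls round the work are solid. World frame = base frame: x ahead of the robot, y to its left, z up, the work surface at z = 0. Lengths are in m, angles in rad, forces in N, time in s.
With the tool pointing down it reaches from about 0.275 to 0.75 m from the base axis. Payload 10.2 kg.
Tool frame: the origin (TCP) lies at the very end of the fingers, on their centre line; the grasp point (between the pads) lies 19 mm behind it; z points along the fingers, y is the line along which they close (so a half turn about z gives the same grasp; the last joint's range is limited). The gripper opens to 88 mm and grips with 3 to 60 N. Pads are 18 mm wide; open, the fingers measure 123 mm over their backs; the gripper's body (75 mm by 187 mm) begins 45 mm behind the grasp point.
Start: joints at [-1.418, 0.313, 1.498, -0, 1.331, -0.223], TCP at [0.193, -0.488, 0.239] pointing down, gripper open.
Joint ranges: [-2.94, 2.94], [-0.97, 2.17], [0.19, 2.56], [-1.23, 4.37], [0.02, 3.11], [-2.88, 2.88]. Speed limits (rad/s): [2.39, 2.39, 3.01, 3.14, 3.14, 3.14].

INTERFACE

Orientations are given as a rotation vector (axis times angle).
In Python, from plant import bot gives the robot as it stands.
- The arm moves only by the shell command python3 -m crank 'ROWS'. ROWS is JSON, a list of rows, each an object with "translation": the shift along the tool's x, y, z in mm, a list of three; "rot": the turn, a rotation vector about the tool's x, y, z in degrees, a list of three; "hand": the finger opening in mm, from 0 to 88.1. In form: [{"translation": [x, y, z], "rot": [ax, ay, az], "hand": hand}, ...]. A call has 1 to 20 rows; each row shifts and turns the commanded pose from where the row before left it, along the tool's axes as they then stand; what a row does not reach is not made up. A row lasts 1/8 s, in which the tool goes at most 62.5 mm and 10.7 degrees, less where a joint would pass 70% of its speed; a pose out of reach is approached as far as the arm can. A call is refused whole if a number of a shift passes 62.5 or a number of a turn 10.7, either way. A call with a gripper value outside its range is refused whole. The fingers move at their own pace and stop on an object; the grip force is fixed at half the most. Time passes only in rows, so rows that do not move let the fingers close. It gives the time, the measured TCP pose, the force, the opening and the grip force at its end, in the units of the state.
- bot.get_state(): the state, without advancing time (a new reading comes with each control period).
- bot.grab_frame(name): name is "side" or "top"; returns a dict with "color" (480x640x3 uint8, red, green, blue), "K" (3x3 intrinsics, pixels), "R" (3x3) and "t" (3): a world point X has camera coordinates R X + t. Camera axes: x right, y down, z forward; pixel columns grow to the right and rows downward; lengths in m; the calibration is good to about 2 mm. A picture is of the moment at which its call begins. There is no depth.
- bot.sign_off(): hands the job in; it is judged then, once.
Trained networks look in a picture, given as the dict that the camera call returned (one of the last four; its "shot" number tells which), for a name from the list of things; names that differ only in an ending like _2 or _b are one class to them, and where a whole thing is asked for, a point or a joint stands for the part that bears it (a point fixed in the world has none). Each returns a list of dicts, best first, with "score" (0 to 1); they miss things now and then, are a little off and sometimes report something else, mostly with a low value. They report only what shows in the picture. A call takes as long as a camera call.
- bot.search_frame(picture, name): "at" ([x, y, z] in m, in the coordinates of the camera as it stood for that picture, good to about 4 mm: the middle of the surface that is visible of it).
- bot.trace(picture, name): "mask" (480x640 bool, what is visible of it).
- bot.pinpoint(picture, name): "at" ([x, y, z] in m, in the coordinates of the camera as it stood for that picture, good to about 4 mm: a listed point, or the origin of a listed thing).
The state is a dict: "clock": time; "qpos": joint angles; "joint_vel": joint speeds; "tau": joint torques, N m; "eef_pos": TCP position; "ee_rot": TCP orientation; "ft_force": force on the tool from outside, world axes, zero at the start; "ft_torque": the same for the moment, N m; "opening": finger opening in m; "gripper_force": force on a finger pad.
Only numpy, scipy, OpenCV 4.12 (cv2) and the standard library are available. Lean on these libraries where they do the work, as an engineer would, in place of code of your own. Each camera call takes 0.05 s, during which the arm holds its last target. There are 200 camera calls.

TASK

The whetstone has worn hollow and needs truing. Push the clamp jaw home by its red grip until the stone is held tight against the fixed stop; then take the blue-handled flattening block from its tray, set it flat on the stone with its end flush with the stone's jaw end, and sweep it slowly and lengthwise along the stone until it is flush with the stop end and back again to the jaw end, pressed flat with a light, steady pressure all the way. Put the block back in its tray, sole down, with the stone still clamped, and leave the other things on the worktop where they are.

Things in the scene. Friction and masses are not known exactly. Their poses are not given: they have to be found in the camera images.
- holder: Whetstone holder, fixed: bamboo board 290x96 mm with a steel channel along it. Origin: centre of its underside, at worktop height; x runs along the channel from the clamp jaw to the fixed stop (away from the robot, within 0.3 rad), z up. The channel floor, smooth and slippery, is 20 mm up, 66 mm wide between lips 28.5 mm up. A 36 mm high bracket closes its jaw end, x = -141 to -135 mm
- stop_face (a point): Middle of the inner face of the holder's fixed stop (dark steel block, top 38 mm above the worktop), at holder x = +125 mm, 29 mm above the worktop. Axes as the holder's
- jaw (a joint): Sliding clamp jaw, in m along the holder's +x, towards the stop. 0 = open (inner face at holder x = -85 mm); at 0.030 it holds the 180 mm stone tight against the stop; its track ends at 0.036. A stiff slide: about 8 N to move; stays where it is left. Its black body, 40 mm long, reaches 38.5 mm above the worktop, lower than the stone's top
- jaw_grip (a point): Top centre of the jaw's red grip, 67.5 mm above the worktop. The grip stands upright at the rear of the jaw, 16 mm along the slide, 38 mm across, 30 mm high, centred 31 mm behind the jaw's inner face. It can be pinched from above, or pushed from behind with closed fingers. Axes as the holder's
- whetstone: Whetstone, loose in the channel: cream above, brick red below, 180x62x28 mm, 0.65 kg. Origin: centre of its underside; x along its length as the holder's (-x end = jaw end, +x end = stop end), z up. Clamped, its origin is at holder x = +35 mm and its top 48 mm above the worktop. At first it lies 4 to 16 mm short of the stop and clear of the jaw
- flattening_block: Flattening block, loose, 0.25 to 0.3 kg, 70 mm high: grey abrasive sole 90x50x8 mm, 12 mm of soft yellow foam, black plate, and on top a blue bar grip, 74 mm long (along x), 26 mm wide, from 24 to 70 mm above the origin. Origin: centre of the sole's underside while the foam is slack; x along its length (either way round), z up. It laps with x along the stone
- sole (a joint): How far the block's foam is squeezed, m: 0 slack (as at the start) to 0.010. The foam gives about 1 mm for each 2.5 N after the first 2 N, so pressing the grip 3 mm down from first touch puts some 10 N on the stone. A light pressure of 5 to 15 N between sole and stone is wanted; above 30 N it gouges the stone
- sole_face (a point): Centre of the abrasive underside of the block's sole; axes as the block's
- block_tray: Shallow rectangular steel tray, fixed, in front of the stove, lengthwise along its front: 122x72 mm outside, floor 3 mm thick, walls 3 mm thick and 12 mm high. Origin: centre of its underside at worktop height; x along its length, z up. The block lies in it lengthwise, sole down
- tongs: steel kitchen tongs, 313x62x35 mm, lying at the right front; a bystander. Origin: centre of its underside
- matchbox: red card matchbox, 37x60x16 mm, lying left of the holder, in front of the stove's corner; a bystander. Origin: centre of its underside
- gas_lighter: gas lighter with a blue grip, 235x22x19 mm, lying at the far left; a bystander. Origin: centre of its underside

How it is judged:
On the way, in this order (a step that is already met when the one before it is completed fails the run):
1. the clamp jaw is home: the stone is held between jaw and fixed stop (within 2 mm) (value of joint jaw above 0.028 m and x of whetstone in the frame of holder above 0.033 m and z of whetstone in the frame of holder below 0.0225 m), for 0.2 s.
2. the block pressed flat on the stone with 4 to 20 N, at the jaw end (within 10 mm of flush with the stone's end) (all of step 1 and contact force between flattening_block and whetstone between 4 and 20 N and angle between the z axis of sole_face and the z axis of whetstone, either way round below 0.06 rad and angle between the x axis of flattening_block and the x axis of whetstone, either way round below 0.2 rad and y of flattening_block in the frame of whetstone between -0.012 and 0.012 m and z of sole_face in the frame of whetstone between 0.026 and 0.03 m and x of flattening_block in the frame of whetstone between -0.06 and -0.035 m), for 0.1 s.
3. the block pressed flat on the stone with 4 to 20 N, a quarter of the way to the stop end (all of step 1 and contact force between flattening_block and whetstone between 4 and 20 N and angle between the z axis of sole_face and the z axis of whetstone, either way round below 0.06 rad and angle between the x axis of flattening_block and the x axis of whetstone, either way round below 0.2 rad and y of flattening_block in the frame of whetstone between -0.012 and 0.012 m and z of sole_face in the frame of whetstone between 0.026 and 0.03 m and x of flattening_block in the frame of whetstone between -0.03 and -0.012 m), for 0.1 s.
4. the block pressed flat on the stone with 4 to 20 N, at the middle (all of step 1 and contact force between flattening_block and whetstone between 4 and 20 N and angle between the z axis of sole_face and the z axis of whetstone, either way round below 0.06 rad and angle between the x axis of flattening_block and the x axis of whetstone, either way round below 0.2 rad and y of flattening_block in the frame of whetstone between -0.012 and 0.012 m and z of sole_face in the frame of whetstone between 0.026 and 0.03 m and x of flattening_block in the frame of whetstone between -0.008 and 0.008 m), for 0.1 s.
5. the block pressed flat on the stone with 4 to 20 N, three quarters of the way (all of step 1 and contact force between flattening_block and whetstone between 4 and 20 N and angle between the z axis of sole_face and the z axis of whetstone, either way round below 0.06 rad and angle between the x axis of flattening_block and the x axis of whetstone, either way round below 0.2 rad and y of flattening_block in the frame of whetstone between -0.012 and 0.012 m and z of sole_face in the frame of whetstone between 0.026 and 0.03 m and x of flattening_block in the frame of whetstone between 0.012 and 0.03 m), for 0.1 s.
6. the block pressed flat on the stone with 4 to 20 N, at the stop end (within 10 mm of flush with the stone's end) (all of step 1 and contact force between flattening_block and whetstone between 4 and 20 N and angle between the z axis of sole_face and the z axis of whetstone, either way round below 0.06 rad and angle between the x axis of flattening_block and the x axis of whetstone, either way round below 0.2 rad and y of flattening_block in the frame of whetstone between -0.012 and 0.012 m and z of sole_face in the frame of whetstone between 0.026 and 0.03 m and x of flattening_block in the frame of whetstone between 0.035 and 0.06 m), for 0.1 s.
7. the block pressed flat on the stone with 4 to 20 N, a quarter of the way back (all of step 5), for 0.1 s.
8. the block pressed flat on the stone with 4 to 20 N, at the middle again (all of step 4), for 0.1 s.
9. the block pressed flat on the stone with 4 to 20 N, three quarters of the way back (all of step 3), for 0.1 s.
10. the block pressed flat on the stone with 4 to 20 N, back at the jaw end (within 10 mm of flush) (all of step 2), for 0.1 s.
At the end, for the whole second after the job is handed in: The jaw is home and the stone still held against the fixed stop (within 2 mm), lying on the channel floor; the block rests flat, sole down and still, on the floor of its tray, let go of (all of step 1 and x of flattening_block in the frame of block_tray between -0.018 and 0.018 m and y of flattening_block in the frame of block_tray between -0.014 and 0.014 m and z of flattening_block in the frame of block_tray between 0.001 and 0.006 m and angle between flattening_block's own z axis and vertical below 0.06 rad and contact force between flattening_block and block_tray above 0.5 N and linear speed of each of flattening_block, whetstone below 0.02 m/s); the robot touches nothing.
It fails at once if the block is pressed or knocked on the stone with more than 30 N (contact force between flattening_block and whetstone above 30 N).
It fails at once if a bystander (tongs, matchbox, gas lighter) is moved by more than 20 mm (distance of any of tongs, matchbox, gas_lighter from where it was at the start of the episode above 0.02 m).
It also fails if it takes over 72 s, if anything falls off the work surface, if the arm or the gripper's body presses on something with over 40 N, if the wrist force passes 120 N, or if a joint passes its speed limit or range.

## Working session

There is one attempt and no reset: what is moved stays moved. The work goes in short steps, Python scripts to look and compute and a shell command to move; the robot and the scene stay as the last step left them, time stands still between calls to the robot, and variables do not carry over. Pictures are saved under pics/ and viewed, at most 10 in all, crops included, and the job is handed in when it is done.

```bash
mkdir -p pics; cat > h.py <<'E'
import numpy as np, cv2
from plant import bot
from scipy.spatial.transform import Rotation as Rn
def w(p,at): return np.array(p["R"]).T@(np.array(at)-np.array(p["t"]))
def st():
    s=bot.get_state(); R=Rn.from_rotvec(s["ee_rot"]).as_matrix()
    print("t",round(s["clock"],2),"tcp",np.round(s["eef_pos"],4),"R",np.round(R,3).tolist(),"F",np.round(s["ft_force"],1),"op",round(s["opening"],4),s["gripper_force"]); return s,R
def save(p,n): cv2.imwrite("pics/"+n,p["color"][:,:,::-1])
E
python3 - <<'E'
from h import *
st()
for c in ("side","top"):
    p=bot.grab_frame(c); save(p,c+"0.png"); print(c,"cam",np.round(-np.array(p["R"]).T@p["t"],3))
    for n in ("holder","stop_face","jaw_grip","whetstone","flattening_block","block_tray","matchbox","tongs"):
        print(n,[(round(d["score"],2),np.round(w(p,d["at"]),4).tolist()) for d in bot.pinpoint(p,n)[:2]])
E
```

```text
t 0.0 tcp [ 0.1926 -0.4881  0.2382] R [[0.93, 0.367, -0.0], [0.367, -0.93, 0.001], [0.0, -0.001, -1.0]] F [ 0.6 -0.  -0.7] op 0.088 0.0
side cam [-0.056 -1.204  1.561]
holder [(0.93, [0.5404, -0.296, -0.0003])]
stop_face [(0.8, [0.6665, -0.2939, 0.0272]), (0.2, [0.4569, -0.5599, -0.0036])]
jaw_grip [(0.77, [0.4323, -0.2951, 0.0676])]
whetstone [(0.71, [0.566, -0.2976, 0.0207])]
flattening_block []
block_tray []
matchbox [(0.72, [0.4673, -0.0495, 0.0024]), (0.19, [0.5685, -0.2951, 0.0225])]
tongs [(0.94, [0.4551, -0.5583, -0.0009]), (0.71, [0.4423, 0.1572, 0.0019])]
top cam [ 0.249 -0.005  1.638]
holder [(0.92, [0.5398, -0.2949, -0.0012])]
stop_face [(0.85, [0.6664, -0.2972, 0.0253]), (0.74, [0.4321, -0.2974, 0.0688])]
jaw_grip [(0.53, [0.4331, -0.2983, 0.0655])]
whetstone [(0.67, [0.5636, -0.2972, 0.0171]), (0.56, [0.4719, -0.0469, -0.0016])]
flattening_block [(0.97, [0.4441, 0.1555, 0.004])]
block_tray [(0.72, [0.4383, 0.1534, -0.0034])]
matchbox [(0.66, [0.4704, -0.0469, -0.0025]), (0.38, [0.4303, -0.2979, 0.0705])]
tongs [(0.82, [0.4523, -0.5552, -0.0026]), (0.27, [0.445, 0.1521, -0.003])]
```

View pics/top0.png

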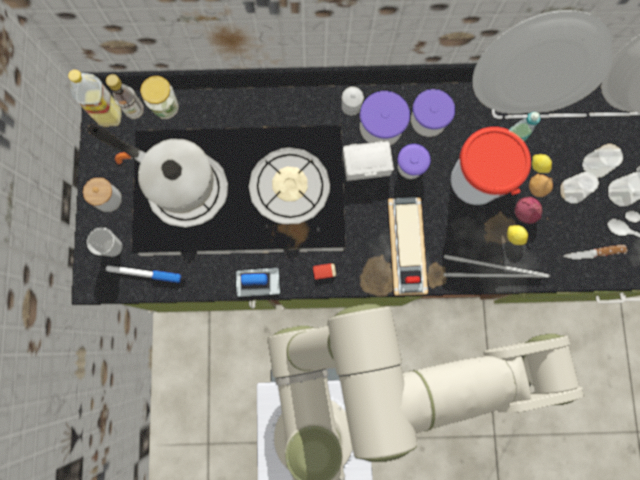

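View pics/side0.png

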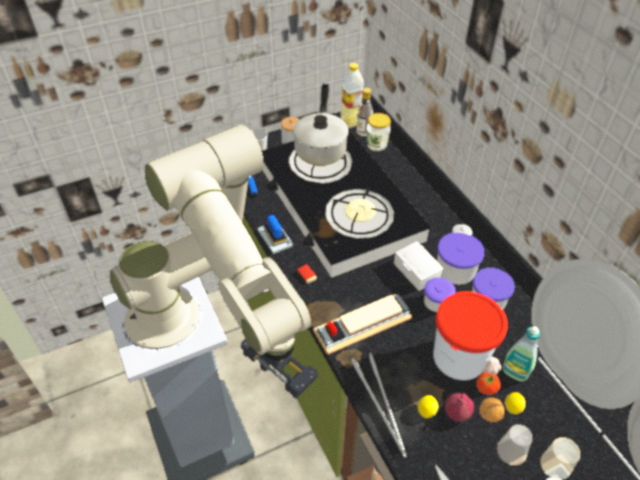

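```bash
python3 - <<'E'
from h import *
def lift(p,px,z):
    K=np.array(p["K"]);R=np.array(p["R"]);t=np.array(p["t"])
    c=-R.T@t; d=(np.c_[px,np.ones(len(px))]@np.linalg.inv(K).T)@R
    return (c+d*((z-c[2])/d[:,2])[:,None])[:,:2]
for c in ("side","top"):
    p=bot.grab_frame(c)
    hsv=cv2.cvtColor(p["color"],cv2.COLOR_RGB2HSV)
    for n,z in (("whetstone",.048),("holder",.02),("block_tray",.012),("flattening_block",.06)):
        ds=bot.trace(p,n)[:1]
        for d in ds:
            m=d["mask"]
            if n=="whetstone": m=m&(hsv[:,:,2]>140)&(hsv[:,:,1]<120)
            if n=="flattening_block": m=m&(hsv[:,:,0]>95)&(hsv[:,:,0]<130)&(hsv[:,:,1]>90); z=.07
            ys,xs=np.nonzero(m); 
            if len(xs)<20: print(n,len(xs)); continue
            r=cv2.minAreaRect(lift(p,np.c_[xs,ys].astype(float),z).astype(np.float32)*1000)
            print(c,n,round(d["score"],2),len(xs),np.round(r[0],1),np.round(r[1],1),round(r[2],2))
E
```

```text
side whetstone 0.96 1288 [ 560.8 -305.5] [188.5  78. ] 0.94
side holder 0.6 1480 [ 537.7 -304. ] [297.8 102.4] 0.71
side block_tray 0.57 286 [439.4 144.1] [ 77.5 132.5] 2.86
side flattening_block 0.91 241 [435.  137.3] [106.4  39.8] 88.48
top whetstone 0.73 1387 [ 562.  -295.3] [182.4  68.5] 0.85
top holder 0.64 1714 [ 536.7 -295.1] [290.9  96.4] 0.57
top block_tray 0.95 372 [437.9 152.3] [ 69.2 123.1] 5.6
top flattening_block 0.81 311 [443.3 155.2] [74.2 34.2] 89.83
```

The top view shows the holder at about (407,247) with its red jaw grip at (412,280). The block is in its tray at (257,281), the matchbox at (324,271) and the tongs at (497,268). The holder is almost parallel to world x. The tray runs along y.

Next I go above the jaw grip.

```bash
python3 -m crank '[{"translation":[0,0,0],"rot":[0,0,10.4],"hand":88},{"translation":[0,0,0],"rot":[0,0,10.5],"hand":88},{"translation":[30,-24,0],"rot":[0,0,0],"hand":88},{"translation":[30,-24,0],"rot":[0,0,0],"hand":88},{"translation":[30,-24,0],"rot":[0,0,0],"hand":88},{"translation":[30,-24,0],"rot":[0,0,0],"hand":88},{"translation":[30,-24,0],"rot":[0,0,0],"hand":88},{"translation":[30,-24,15],"rot":[0,0,0],"hand":88},{"translation":[30,-24,25],"rot":[0,0,0],"hand":88},{"translation":[30,-21,30],"rot":[0,0,0],"hand":88},{"translation":[0,0,30],"rot":[0,0,0],"hand":88},{"translation":[0,0,0],"rot":[0,0,0],"hand":88}]'; python3 - <<'E'
from h import *
s,R=st(); print(np.round(s["qpos"],3))
p=bot.grab_frame("side"); save(p,"s1.png")
cv2.imwrite("pics/s1c.png",cv2.resize(p["color"][230:390,260:480,::-1],None,fx=3,fy=3))
for n in ("jaw_grip","stop_face","holder"): print(n,[(round(d["score"],2),np.round(w(p,d["at"]),4).tolist()) for d in bot.pinpoint(p,n)[:2]])
E
```

```text
clock: 2.9
eef_pos: [0.4301, -0.2959, 0.1372]
ee_rot: [-3.139, -0.018, 0.004]
ft_force: [-0.3, -0.6, -0.4]
opening: 0.0881
gripper_force: 0.0
t 2.9 tcp [ 0.4301 -0.2959  0.1372] R [[1.0, 0.012, -0.003], [0.012, -1.0, 0.003], [-0.003, -0.003, -1.0]] F [-0.3 -0.6 -0.4] op 0.0881 0.0
[-0.827  0.411  1.64  -0.     1.094  0.732]
jaw_grip []
stop_face [(0.98, [0.6643, -0.2966, 0.0296]), (0.58, [0.5376, -0.2986, 0.0004])]
holder [(0.94, [0.5368, -0.2922, -0.0002]), (0.33, [0.4399, 0.1593, 0.0023])]
```

```bash
python3 -m crank '[{"translation":[0,0,30],"rot":[0,0,0],"hand":88},{"translation":[0,0,30],"rot":[0,0,0],"hand":88},{"translation":[0,0,20],"rot":[0,0,0],"hand":88},{"translation":[0,0,14],"rot":[0,0,0],"hand":88},{"translation":[0,0,0],"rot":[0,0,0],"hand":20},{"translation":[0,0,0],"rot":[0,0,0],"hand":20},{"translation":[0,0,0],"rot":[0,0,0],"hand":20},{"translation":[0,0,0],"rot":[0,0,0],"hand":20},{"translation":[0,0,0],"rot":[0,0,0],"hand":20}]'
```

```text
clock: 4.22
eef_pos: [0.4306, -0.2968, 0.0449]
ee_rot: [3.141, 0.017, 0.0]
ft_force: [-0.3, 1.4, 0.4]
opening: 0.0404
gripper_force: 0.0
```

```bash
python3 -m crank '[{"translation":[4,0,0],"rot":[0,0,0],"hand":20},{"translation":[4,0,0],"rot":[0,0,0],"hand":20},{"translation":[4,0,0],"rot":[0,0,0],"hand":20},{"translation":[0,0,0],"rot":[0,0,0],"hand":20}]'
```

```text
clock: 4.72
eef_pos: [0.4419, -0.2959, 0.0449]
ee_rot: [-3.14, -0.018, 0.003]
ft_force: [-5.7, 3.1, 5.7]
opening: 0.0378
gripper_force: 30.0
```

```bash
python3 -m crank '[{"translation":[4,0,0],"rot":[0,0,0],"hand":20},{"translation":[4,0,0],"rot":[0,0,0],"hand":20},{"translation":[0,0,0],"rot":[0,0,0],"hand":20}]';python3 -m crank '[{"translation":[3,0,0],"rot":[0,0,0],"hand":20},{"translation":[0,0,0],"rot":[0,0,0],"hand":20}]'; python3 - <<'E'
from h import *
p=bot.grab_frame("side")
for n in ("stop_face","whetstone"): print(n,[(round(d["score"],2),np.round(w(p,d["at"]),4).tolist()) for d in bot.pinpoint(p,n)[:2]])
cv2.imwrite("pics/s2c.png",cv2.resize(p["color"][270:370,290:430,::-1],None,fx=5,fy=5))
E
```

```text
clock: 5.1
eef_pos: [0.4496, -0.2959, 0.0449]
ee_rot: [-3.14, -0.018, 0.005]
ft_force: [-7.2, 2.8, 7.3]
opening: 0.0377
gripper_force: 30.0
clock: 5.35
eef_pos: [0.4525, -0.2958, 0.0449]
ee_rot: [-3.14, -0.018, 0.005]
ft_force: [-8.1, 3.2, 8.0]
opening: 0.0377
gripper_force: 30.0
stop_face [(0.75, [0.6668, -0.2942, 0.0272])]
whetstone [(0.87, [0.5768, -0.297, 0.0194])]
```

View pics/s2c.png

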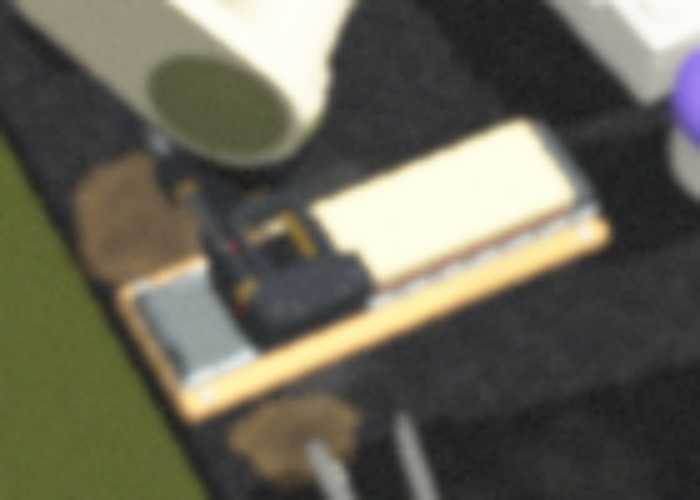

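The crop shows the stone, with its far end near (550,150), about up to the stop. The jaw is close behind it, and the fingers hold the grip at about (290,240). I keep pushing in small steps until the force rises.

```bash
python3 -m crank '[{"translation":[1.5,0,0],"rot":[0,0,0],"hand":20},{"translation":[0,0,0],"rot":[0,0,0],"hand":20}]' | sed -n '2p;4p';python3 -m crank '[{"translation":[1.5,0,0],"rot":[0,0,0],"hand":20},{"translation":[0,0,0],"rot":[0,0,0],"hand":20}]'| sed -n '2p;4p'
```

```text
eef_pos: [0.4525, -0.2958, 0.0449]
ft_force: [-18.7, 2.9, 13.3]
eef_pos: [0.4527, -0.2958, 0.0448]
ft_force: [-27.2, 2.9, 17.2]
```

```bash
python3 -m crank '[{"translation":[-2,0,0],"rot":[0,0,0],"hand":20},{"translation":[0,0,0],"rot":[0,0,0],"hand":88},{"translation":[0,0,0],"rot":[0,0,0],"hand":88},{"translation":[0,0,0],"rot":[0,0,0],"hand":88},{"translation":[0,0,0],"rot":[0,0,0],"hand":88},{"translation":[0,0,-25],"rot":[0,0,0],"hand":88},{"translation":[0,0,-40],"rot":[0,0,0],"hand":88},{"translation":[0,0,-40],"rot":[0,0,-10],"hand":88},{"translation":[0,0,-40],"rot":[0,0,-10],"hand":88},{"translation":[0,0,-40],"rot":[0,0,-10],"hand":70},{"translation":[0,0,0],"rot":[0,0,-10],"hand":60},{"translation":[0,0,0],"rot":[0,0,-10],"hand":50},{"translation":[0,0,0],"rot":[0,0,-10],"hand":50},{"translation":[0,0,0],"rot":[0,0,-10],"hand":50},{"translation":[0,0,0],"rot":[0,0,-10],"hand":50},{"translation":[0,0,0],"rot":[0,0,-9.5],"hand":50}]'; python3 -m crank '[{"translation":[40,-10,0],"rot":[0,0,0],"hand":50},{"translation":[40,-10,0],"rot":[0,0,0],"hand":50},{"translation":[40,-10,0],"rot":[0,0,0],"hand":50},{"translation":[40,-10,0],"rot":[0,0,0],"hand":50},{"translation":[40,0,0],"rot":[0,0,0],"hand":50},{"translation":[40,0,0],"rot":[0,0,0],"hand":50},{"translation":[0,0,0],"rot":[0,0,0],"hand":50}]'; python3 - <<'E'
from h import *
s,R=st(); print(np.round(s["qpos"],3))
def lift(p,px,z):
    K=np.array(p["K"]);R=np.array(p["R"]);t=np.array(p["t"])
    c=-R.T@t; d=(np.c_[px,np.ones(len(px))]@np.linalg.inv(K).T)@R
    return (c+d*((z-c[2])/d[:,2])[:,None])[:,:2]
for c in ("side","top"):
    p=bot.grab_frame(c); save(p,c+"3.png")
    for n in ("flattening_block","block_tray","sole_face","stop_face","whetstone","jaw_grip","holder"): print(c,n,[(round(d["score"],2),np.round(w(p,d["at"]),4).tolist()) for d in bot.pinpoint(p,n)[:1]])
    hsv=cv2.cvtColor(p["color"],cv2.COLOR_RGB2HSV)
    for n,z in (("block_tray",.012),("flattening_block",.073),("whetstone",.048)):
        for d in bot.trace(p,n)[:1]:
            m=d["mask"]
            if n=="flattening_block": m=m&(hsv[:,:,0]>95)&(hsv[:,:,0]<130)&(hsv[:,:,1]>90)
            if n=="whetstone": m=m&(hsv[:,:,2]>140)&(hsv[:,:,1]<120)
            ys,xs=np.nonzero(m)
            r=cv2.minAreaRect(lift(p,np.c_[xs,ys].astype(float),z).astype(np.float32)*1000)
            print(c,n,len(xs),np.round(r[0],1),np.round(r[1],1),round(r[2],2))
E
```

```text
clock: 8.0
eef_pos: [0.4546, -0.2964, 0.2297]
ee_rot: [-2.213, -2.23, -0.0]
ft_force: [-0.2, 0.1, -0.6]
opening: 0.0497
gripper_force: 0.0
clock: 8.88
eef_pos: [0.4139, -0.0548, 0.2299]
ee_rot: [2.215, 2.227, 0.0]
ft_force: [0.4, -0.1, -0.4]
opening: 0.0498
gripper_force: 0.0
t 8.88 tcp [ 0.4139 -0.0548  0.2299] R [[-0.006, 1.0, 0.0], [1.0, 0.006, 0.0], [0.0, 0.0, -1.0]] F [ 0.4 -0.1 -0.4] op 0.0498 0.0
[-0.414  0.081  1.807  0.     1.253 -0.42 ]
side flattening_block [(0.5, [0.4395, 0.1587, 0.0015])]
side block_tray [(0.52, [0.4414, 0.1511, -0.001])]
side sole_face [(0.6, [0.4438, 0.1569, 0.0023])]
side stop_face [(0.97, [0.6647, -0.2957, 0.0283])]
side whetstone [(0.78, [0.5753, -0.293, 0.0222])]
side jaw_grip [(0.81, [0.4553, -0.2957, 0.067])]
side holder []
side block_tray 270 [439.3 141.9] [ 79.  131.5] 2.88
side flattening_block 35 [420.5 101.2] [35.8 13.7] 86.4
side whetstone 1192 [ 568.3 -306. ] [184.8  73.9] 1.23
top flattening_block [(0.63, [0.4469, 0.1583, 0.0001])]
top block_tray [(0.83, [0.4402, 0.1538, -0.0005])]
top sole_face [(0.53, [0.4419, 0.1547, -0.0008])]
top stop_face []
top whetstone [(0.79, [0.5707, -0.2965, 0.015])]
top jaw_grip [(0.79, [0.453, -0.2968, 0.072])]
top holder [(0.73, [0.5392, -0.2942, -0.0001])]
top block_tray 423 [439.3 152.5] [ 72.6 123.2] 2.9
top flattening_block 316 [442.7 155. ] [74.4 34.3] 88.46
top whetstone 1342 [ 570.9 -295.6] [180.4  69. ] 0.24
```

```bash
python3 -m crank '[{"translation":[35,5,0],"rot":[0,0,0],"hand":50},{"translation":[35,5,0],"rot":[0,0,0],"hand":50},{"translation":[35,5,0],"rot":[0,0,0],"hand":50},{"translation":[35,5,0],"rot":[0,0,0],"hand":50},{"translation":[35,5,0],"rot":[0,0,0],"hand":50},{"translation":[35,5,0],"rot":[0,0,0],"hand":50},{"translation":[0,0,40],"rot":[0,0,0],"hand":50},{"translation":[0,0,40],"rot":[0,0,0],"hand":50},{"translation":[0,0,30],"rot":[0,0,0],"hand":50},{"translation":[0,0,0],"rot":[0,0,0],"hand":50}]'; python3 - <<'E'
from h import *
st()
p=bot.grab_frame("side")
cv2.imwrite("pics/s4c.png",cv2.resize(p["color"][170:290,210:370,::-1],None,fx=5,fy=5))
E
```

```text
clock: 11.22
eef_pos: [0.4426, 0.1534, 0.1184]
ee_rot: [-2.217, -2.222, 0.005]
ft_force: [-0.5, 0.7, 1.3]
opening: 0.05
gripper_force: 0.0
t 11.22 tcp [0.4426 0.1534 0.1184] R [[-0.002, 1.0, -0.004], [1.0, 0.002, -0.0], [-0.0, -0.004, -1.0]] F [-0.5  0.7  1.3] op 0.05 0.0
```

View pics/s4c.png

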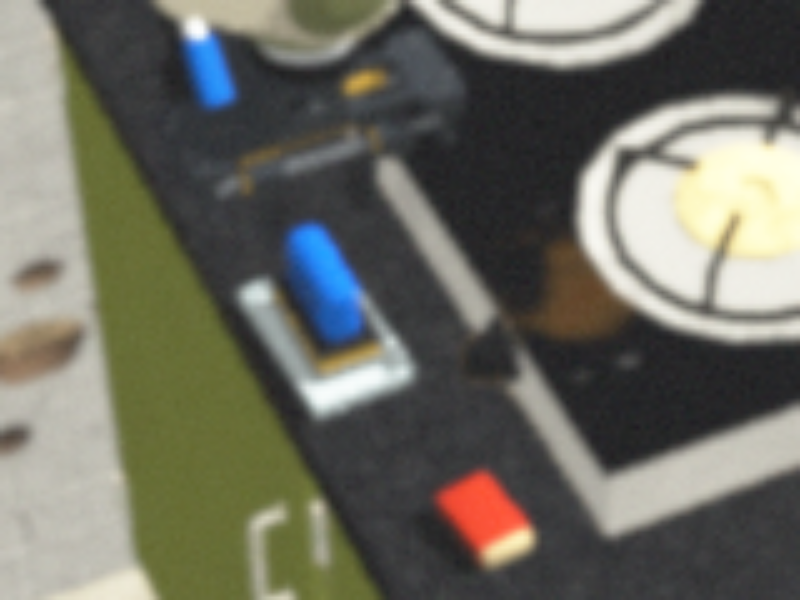

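The crop shows the bar at (325,285), with the open fingers above and behind it. The stove edge is clear of the gripper. I go down and grip.

```bash
python3 -m crank '[{"translation":[2,2,25],"rot":[0,0,0],"hand":50},{"translation":[0,0,25],"rot":[0,0,0],"hand":50},{"translation":[0,0,17],"rot":[0,0,0],"hand":50},{"translation":[0,0,10],"rot":[0,0,0],"hand":50},{"translation":[0,0,0],"rot":[0,0,0],"hand":50}]';python3 -m crank '[{"translation":[0,0,0],"rot":[0,0,0],"hand":10},{"translation":[0,0,0],"rot":[0,0,0],"hand":10},{"translation":[0,0,0],"rot":[0,0,0],"hand":10},{"translation":[0,0,0],"rot":[0,0,0],"hand":10},{"translation":[0,0,0],"rot":[0,0,0],"hand":10},{"translation":[0,0,0],"rot":[0,0,0],"hand":10}]'; python3 -c "
from h import *
s,R=st();print(s['ee_rot'],s['eef_pos'])"
```

```text
clock: 11.9
eef_pos: [0.4459, 0.1555, 0.0433]
ee_rot: [2.219, 2.224, 0.001]
ft_force: [0.4, -0.5, -0.2]
opening: 0.05
gripper_force: 0.0
clock: 12.65
eef_pos: [0.4457, 0.1555, 0.0428]
ee_rot: [2.219, 2.224, 0.001]
ft_force: [-1.1, 0.1, 1.5]
opening: 0.026
gripper_force: 30.0
t 12.65 tcp [0.4457 0.1555 0.0428] R [[-0.002, 1.0, 0.0], [1.0, 0.002, 0.0], [0.0, 0.0, -1.0]] F [-1.1  0.1  1.5] op 0.026 29.97680241242051
[2.21873014e+00 2.22382216e+00 5.61783337e-04] [0.445682   0.15554328 0.04283217]
```

```bash
python3 -m crank '[{"translation":[0,0,-10],"rot":[0,0,0],"hand":10},{"translation":[0,0,-25],"rot":[0,0,0],"hand":10},{"translation":[0,0,-35],"rot":[0,0,0],"hand":10},{"translation":[0,0,-40],"rot":[0,0,0],"hand":10},{"translation":[0,0,-30],"rot":[0,0,0],"hand":10},{"translation":[0,0,0],"rot":[0,0,0],"hand":10},{"translation":[0,0,0],"rot":[0,0,5],"hand":10},{"translation":[0,0,0],"rot":[0,0,9.6],"hand":10},{"translation":[0,0,0],"rot":[0,0,10],"hand":10},{"translation":[0,0,0],"rot":[0,0,10],"hand":10},{"translation":[0,0,0],"rot":[0,0,10],"hand":10},{"translation":[0,0,0],"rot":[0,0,10],"hand":10},{"translation":[0,0,0],"rot":[0,0,10],"hand":10},{"translation":[0,0,0],"rot":[0,0,10],"hand":10},{"translation":[0,0,0],"rot":[0,0,10],"hand":10},{"translation":[0,0,0],"rot":[0,0,5],"hand":10},{"translation":[0,0,0],"rot":[0,0,0],"hand":10}]'; python3 -m crank '[{"translation":[4,20,0],"rot":[0,0,0],"hand":10},{"translation":[7,37,0],"rot":[0,0,0],"hand":10},{"translation":[7,37,0],"rot":[0,0,0],"hand":10},{"translation":[7,37,0],"rot":[0,0,0],"hand":10},{"translation":[7,37,0],"rot":[0,0,0],"hand":10},{"translation":[7,37,0],"rot":[0,0,0],"hand":10},{"translation":[7,37,0],"rot":[0,0,0],"hand":10},{"translation":[7,37,0],"rot":[0,0,0],"hand":10},{"translation":[7,37,0],"rot":[0,0,0],"hand":10},{"translation":[7,37,0],"rot":[0,0,0],"hand":10},{"translation":[7,37,0],"rot":[0,0,0],"hand":10},{"translation":[7,37,0],"rot":[0,0,0],"hand":10},{"translation":[3,20,0],"rot":[0,0,0],"hand":10},{"translation":[0,0,0],"rot":[0,0,0],"hand":10}]'; python3 - <<'E'
from h import *
st()
for c in ("side","top"):
    p=bot.grab_frame(c); save(p,c+"5.png")
    for n in ("flattening_block","sole_face","stop_face","whetstone","jaw_grip","block_tray"): print(c,n,[(round(d["score"],2),np.round(w(p,d["at"]),4).tolist()) for d in bot.pinpoint(p,n)[:1]])
E
```

```text
clock: 14.78
eef_pos: [0.4448, 0.1554, 0.1813]
ee_rot: [3.141, 0.016, -0.004]
ft_force: [-0.4, 0.3, -2.4]
opening: 0.0258
gripper_force: 30.0
clock: 16.52
eef_pos: [0.5332, -0.2914, 0.1812]
ee_rot: [-3.14, -0.015, 0.003]
ft_force: [-0.3, 0.4, -3.2]
opening: 0.0259
gripper_force: 30.0
t 16.52 tcp [ 0.5332 -0.2914  0.1812] R [[1.0, 0.009, -0.002], [0.009, -1.0, 0.001], [-0.002, -0.001, -1.0]] F [-0.3  0.4 -3.2] op 0.0259 29.984178494196385
side flattening_block [(0.56, [0.5344, -0.2939, 0.1379])]
side sole_face [(0.62, [0.5397, -0.293, 0.1418])]
side stop_face [(0.93, [0.6663, -0.2976, 0.0295])]
side whetstone [(0.91, [0.5765, -0.2965, 0.0213])]
side jaw_grip [(0.71, [0.4574, -0.2977, 0.0661])]
side block_tray [(0.86, [0.442, 0.1512, -0.0028])]
top flattening_block [(0.48, [0.48, 0.485, -0.006])]
top sole_face []
top stop_face [(0.64, [0.6636, -0.2952, 0.0256])]
top whetstone []
top jaw_grip [(0.47, [0.4716, -0.0498, -0.0039])]
top block_tray [(0.8, [0.4388, 0.1531, 0.0006])]
```

```bash
python3 -m crank '[{"translation":[-5,4.5,20],"rot":[0,0,0],"hand":10},{"translation":[0,0,25],"rot":[0,0,0],"hand":10},{"translation":[0,0,20],"rot":[0,0,0],"hand":10},{"translation":[0,0,14],"rot":[0,0,0],"hand":10},{"translation":[0,0,5],"rot":[0,0,0],"hand":10},{"translation":[0,0,0],"rot":[0,0,0],"hand":10},{"translation":[0,0,0],"rot":[0,0,0],"hand":10}]'; python3 - <<'E'
from h import *
st()
p=bot.grab_frame("side")
for n in ("flattening_block","whetstone"): print(n,[(round(d["score"],2),np.round(w(p,d["at"]),4).tolist()) for d in bot.pinpoint(p,n)[:1]])
cv2.imwrite("pics/s6c.png",cv2.resize(p["color"][260:360,290:430,::-1],None,fx=5,fy=5))
E
```

```text
clock: 18.1
eef_pos: [0.529, -0.2955, 0.0995]
ee_rot: [3.141, 0.015, 0.002]
ft_force: [0.8, -0.1, -3.4]
opening: 0.0258
gripper_force: 30.0
t 18.1 tcp [ 0.529  -0.2955  0.0995] R [[1.0, 0.009, 0.001], [0.009, -1.0, -0.001], [0.001, 0.001, -1.0]] F [ 0.8 -0.1 -3.4] op 0.0258 29.983894166070968
flattening_block [(0.52, [0.5299, -0.2984, 0.0589])]
whetstone [(0.64, [0.578, -0.2954, 0.0214])]
```

View pics/s6c.png

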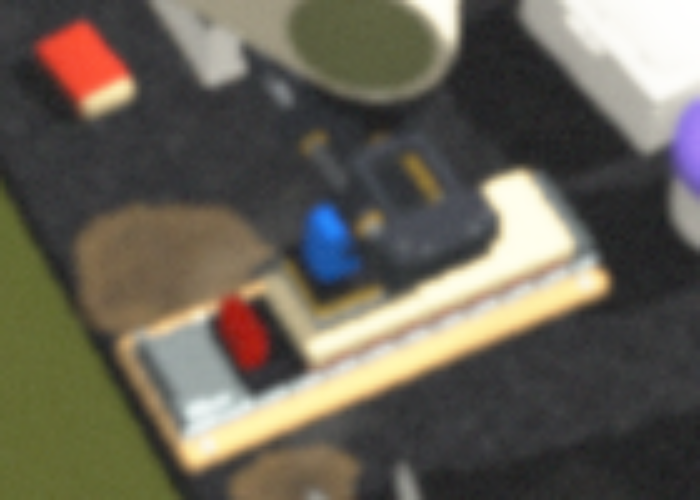

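The block hangs just above the stone's jaw end, with the jaw grip at (240,335) clear of it and the stone closed against the jaw. I lower it in small steps.

```bash
Z='"rot":[0,0,0],"hand":10}'; python3 -m crank '[{"translation":[0,0,4],"rot":[0,0,0],"hand":10},{"translation":[0,0,4],"rot":[0,0,0],"hand":10},{"translation":[0,0,2],"rot":[0,0,0],"hand":10},{"translation":[0,0,0],"rot":[0,0,0],"hand":10},{"translation":[0,0,0],"rot":[0,0,0],"hand":10}]'|sed -n '2,4p'; python3 -m crank '[{"translation":[0,0,1.5],"rot":[0,0,0],"hand":10},{"translation":[0,0,0],"rot":[0,0,0],"hand":10},{"translation":[0,0,0],"rot":[0,0,0],"hand":10}]'|sed -n '2,4p'; python3 -m crank '[{"translation":[0,0,1],"rot":[0,0,0],"hand":10},{"translation":[0,0,0],"rot":[0,0,0],"hand":10},{"translation":[0,0,0],"rot":[0,0,0],"hand":10}]'|sed -n '2,4p'
```

```text
eef_pos: [0.5288, -0.2953, 0.0887]
ee_rot: [3.141, 0.015, 0.0]
ft_force: [0.5, 0.5, -3.1]
eef_pos: [0.5288, -0.2953, 0.0876]
ee_rot: [3.141, 0.015, 0.001]
ft_force: [-1.4, 0.9, 2.3]
eef_pos: [0.5288, -0.2953, 0.0866]
ee_rot: [3.141, 0.015, 0.001]
ft_force: [-1.9, 2.1, 5.7]
```

```bash
python3 -m crank '[{"translation":[0,0,0.5],"rot":[0,0,0],"hand":10},{"translation":[0,0,0],"rot":[0,0,0],"hand":10},{"translation":[0,0,0],"rot":[0,0,0],"hand":10}]'|sed -n '2,4p'; python3 -m crank '[{"translation":[2,0,0],"rot":[0,0,0],"hand":10},{"translation":[3,0,0],"rot":[0,0,0],"hand":10},{"translation":[3,0,0],"rot":[0,0,0],"hand":10},{"translation":[3,0,0],"rot":[0,0,0],"hand":10}]'|sed -n '2,4p';python3 -m crank '[{"translation":[3,0,0],"rot":[0,0,0],"hand":10},{"translation":[3,0,0],"rot":[0,0,0],"hand":10},{"translation":[3,0,0],"rot":[0,0,0],"hand":10}]'|sed -n '2,4p'
```

```text
eef_pos: [0.5288, -0.2953, 0.0862]
ee_rot: [3.141, 0.015, 0.001]
ft_force: [-3.0, 2.1, 5.4]
eef_pos: [0.5395, -0.2956, 0.0861]
ee_rot: [3.141, 0.014, -0.001]
ft_force: [-4.6, 0.4, 5.1]
eef_pos: [0.5485, -0.2955, 0.0861]
ee_rot: [3.141, 0.014, -0.001]
ft_force: [-4.1, 0.9, 6.7]
```

```bash
python3 -m crank '[{"translation":[3,0,0],"rot":[0,0,0],"hand":10},{"translation":[3,0,0],"rot":[0,0,0],"hand":10},{"translation":[3,0,0],"rot":[0,0,0],"hand":10},{"translation":[3,0,0],"rot":[0,0,0],"hand":10},{"translation":[3,0,0],"rot":[0,0,0],"hand":10},{"translation":[3,0,0],"rot":[0,0,0],"hand":10}]'|sed -n '2,4p'; python3 -m crank '[{"translation":[3,0,0],"rot":[0,0,0],"hand":10},{"translation":[3,0,0],"rot":[0,0,0],"hand":10},{"translation":[3,0,0],"rot":[0,0,0],"hand":10},{"translation":[3,0,0],"rot":[0,0,0],"hand":10},{"translation":[3,0,0],"rot":[0,0,0],"hand":10},{"translation":[3,0,0],"rot":[0,0,0],"hand":10}]'|sed -n '2,4p';python3 -m crank '[{"translation":[3,0,0],"rot":[0,0,0],"hand":10},{"translation":[3,0,0],"rot":[0,0,0],"hand":10},{"translation":[3,0,0],"rot":[0,0,0],"hand":10},{"translation":[3,0,0],"rot":[0,0,0],"hand":10},{"translation":[3,0,0],"rot":[0,0,0],"hand":10},{"translation":[3,0,0],"rot":[0,0,0],"hand":10}]'|sed -n '2,4p';python3 -m crank '[{"translation":[3,0,0],"rot":[0,0,0],"hand":10},{"translation":[3,0,0],"rot":[0,0,0],"hand":10},{"translation":[3,0,0],"rot":[0,0,0],"hand":10},{"translation":[3,0,0],"rot":[0,0,0],"hand":10},{"translation":[3,0,0],"rot":[0,0,0],"hand":10},{"translation":[2,0,0],"rot":[0,0,0],"hand":10},{"translation":[0,0,0],"rot":[0,0,0],"hand":10},{"translation":[0,0,0],"rot":[0,0,0],"hand":10}]'|sed -n '2,4p'
python3 - <<'E'
from h import *
p=bot.grab_frame("side")
for n in ("flattening_block","whetstone","jaw_grip","stop_face"): print(n,[(round(d["score"],2),np.round(w(p,d["at"]),4).tolist()) for d in bot.pinpoint(p,n)[:1]])
cv2.imwrite("pics/s7c.png",cv2.resize(p["color"][260:360,290:430,::-1],None,fx=5,fy=5))
E
```

```text
eef_pos: [0.5665, -0.2954, 0.0862]
ee_rot: [3.141, 0.014, -0.001]
ft_force: [-5.8, 0.5, 5.7]
eef_pos: [0.5845, -0.2952, 0.0862]
ee_rot: [3.141, 0.014, -0.001]
ft_force: [-5.3, 1.3, 6.6]
eef_pos: [0.6025, -0.2951, 0.0862]
ee_rot: [3.141, 0.014, -0.001]
ft_force: [-4.6, -0.4, 6.0]
eef_pos: [0.6197, -0.2949, 0.0863]
ee_rot: [3.141, 0.014, 0.0]
ft_force: [-2.9, 0.5, 5.8]
flattening_block [(0.52, [0.6242, -0.2973, 0.0461])]
whetstone [(0.74, [0.5734, -0.296, 0.0225])]
jaw_grip [(0.68, [0.4527, -0.2965, 0.0693])]
stop_face [(0.7, [0.6655, -0.2953, 0.0286])]
```

View pics/s7c.png

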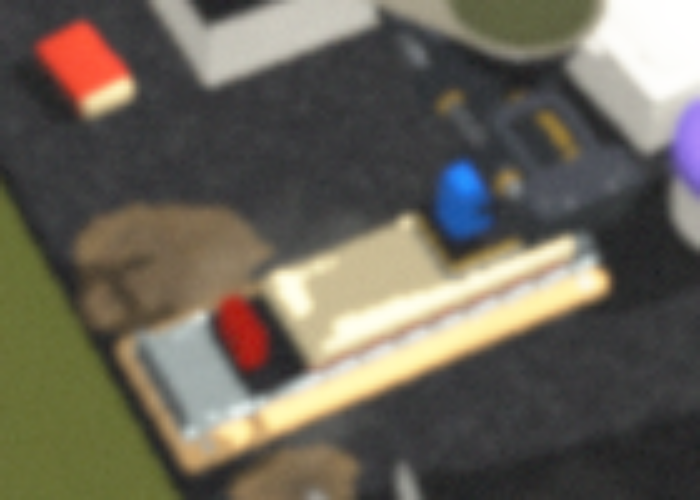

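The far sweep left a visible worn track. The untouched strip at the jaw end, near (300,300), needs checking, so I rectify the stone's top plane.

```bash
python3 - <<'E'
from h import *
out=[]
for c in ("side","top"):
    p=bot.grab_frame(c); K=np.array(p["K"]);R=np.array(p["R"]);t=np.array(p["t"])
    # 4 px/mm; x .47-.67 , y -.255..-.340 ; z=.048
    u,v=np.meshgrid(np.arange(800),np.arange(280))
    X=np.stack([.47+u/4000,-.262-v/4000,np.full(u.shape,.048)],-1)
    q=(X@R.T+t)@K.T; q=(q/q[...,2:]).astype(np.float32)
    im=cv2.remap(p["color"],q[...,0],q[...,1],cv2.INTER_CUBIC)[:,:,::-1].copy()
    for k in range(0,200,10): cv2.line(im,(k*4,0),(k*4,12 if k%50 else 25),(0,0,255),1)
    out.append(im)
cv2.imwrite("pics/rect.png",np.vstack(out))
E
```

```text
(no output)
```

View pics/rect.png

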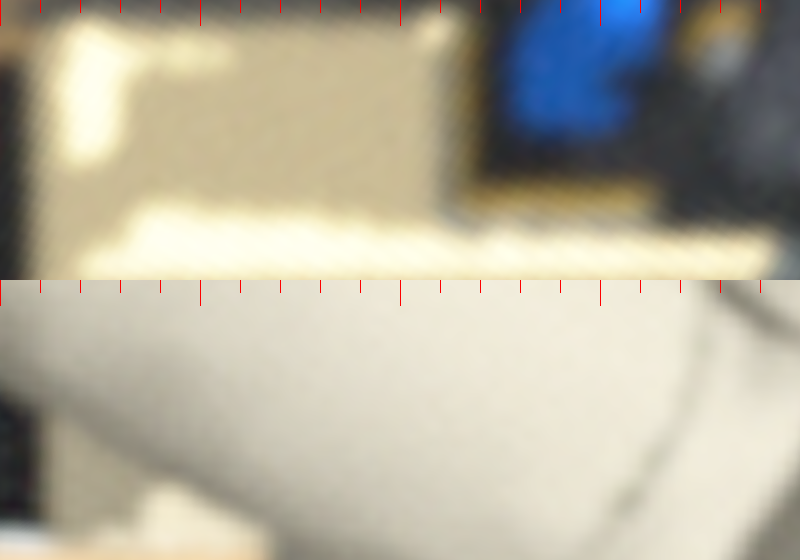

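The worn track reaches the jaw edge at px (25–40, 200). Estimated block centres are about +47 mm at the stop end and −44 mm at the jaw end, both inside the bands. I sweep back.

```bash
python3 -m crank '[{"translation":[-2,0,0],"rot":[0,0,0],"hand":10},{"translation":[-3,0,0],"rot":[0,0,0],"hand":10},{"translation":[-3,0,0],"rot":[0,0,0],"hand":10},{"translation":[-3,0,0],"rot":[0,0,0],"hand":10},{"translation":[-3,0,0],"rot":[0,0,0],"hand":10},{"translation":[-3,0,0],"rot":[0,0,0],"hand":10}]'|sed -n '2,4p'; python3 -m crank '[{"translation":[-3,0,0],"rot":[0,0,0],"hand":10},{"translation":[-3,0,0],"rot":[0,0,0],"hand":10},{"translation":[-3,0,0],"rot":[0,0,0],"hand":10},{"translation":[-3,0,0],"rot":[0,0,0],"hand":10},{"translation":[-3,0,0],"rot":[0,0,0],"hand":10},{"translation":[-3,0,0],"rot":[0,0,0],"hand":10},{"translation":[-3,0,0],"rot":[0,0,0],"hand":10},{"translation":[-3,0,0],"rot":[0,0,0],"hand":10}]'|sed -n '2,4p';python3 -m crank '[{"translation":[-3,0,0],"rot":[0,0,0],"hand":10},{"translation":[-3,0,0],"rot":[0,0,0],"hand":10},{"translation":[-3,0,0],"rot":[0,0,0],"hand":10},{"translation":[-3,0,0],"rot":[0,0,0],"hand":10},{"translation":[-3,0,0],"rot":[0,0,0],"hand":10},{"translation":[-3,0,0],"rot":[0,0,0],"hand":10},{"translation":[-3,0,0],"rot":[0,0,0],"hand":10},{"translation":[-3,0,0],"rot":[0,0,0],"hand":10}]'|sed -n '2,4p'
```

```text
eef_pos: [0.6034, -0.2948, 0.0864]
ee_rot: [3.14, 0.015, 0.004]
ft_force: [4.5, 0.6, 5.5]
eef_pos: [0.5794, -0.295, 0.0865]
ee_rot: [3.14, 0.015, 0.004]
ft_force: [4.8, 1.7, 5.7]
eef_pos: [0.5554, -0.2953, 0.0864]
ee_rot: [3.14, 0.015, 0.004]
ft_force: [5.5, 0.6, 5.3]
```

```bash
python3 -m crank '[{"translation":[-3,0,0],"rot":[0,0,0],"hand":10},{"translation":[-3,0,0],"rot":[0,0,0],"hand":10},{"translation":[-3,0,0],"rot":[0,0,0],"hand":10},{"translation":[-3,0,0],"rot":[0,0,0],"hand":10},{"translation":[-3,0,0],"rot":[0,0,0],"hand":10},{"translation":[-3,0,0],"rot":[0,0,0],"hand":10},{"translation":[-3,0,0],"rot":[0,0,0],"hand":10},{"translation":[-3,0,0],"rot":[0,0,0],"hand":10},{"translation":[-3,0,0],"rot":[0,0,0],"hand":10},{"translation":[0,0,0],"rot":[0,0,0],"hand":10},{"translation":[0,0,0],"rot":[0,0,0],"hand":10},{"translation":[0,0,0],"rot":[0,0,0],"hand":10}]'|sed -n '2,4p'; python3 - <<'E'
from h import *
p=bot.grab_frame("side")
for n in ("flattening_block","whetstone","jaw_grip","stop_face","block_tray"): print(n,[(round(d["score"],2),np.round(w(p,d["at"]),4).tolist()) for d in bot.pinpoint(p,n)[:1]])
E
```

```text
eef_pos: [0.5281, -0.2956, 0.0863]
ee_rot: [3.14, 0.015, 0.002]
ft_force: [2.3, 0.9, 5.8]
flattening_block [(0.59, [0.5295, -0.2994, 0.0473])]
whetstone [(0.72, [0.5749, -0.2938, 0.0231])]
jaw_grip [(0.82, [0.4548, -0.2949, 0.0678])]
stop_face [(0.68, [0.6682, -0.2965, 0.0276])]
block_tray []
```

```bash
python3 -m crank '[{"translation":[0,0,-5],"rot":[0,0,0],"hand":10},{"translation":[0,0,-20],"rot":[0,0,0],"hand":10},{"translation":[0,0,-30],"rot":[0,0,0],"hand":10},{"translation":[0,0,-40],"rot":[0,0,0],"hand":10},{"translation":[-4,-22,0],"rot":[0,0,0],"hand":10},{"translation":[-7,-37,0],"rot":[0,0,0],"hand":10},{"translation":[-7,-37,0],"rot":[0,0,0],"hand":10},{"translation":[-7,-37,0],"rot":[0,0,0],"hand":10},{"translation":[-7,-37,0],"rot":[0,0,0],"hand":10},{"translation":[-7,-37,0],"rot":[0,0,0],"hand":10},{"translation":[-7,-37,0],"rot":[0,0,0],"hand":10},{"translation":[-7,-37,0],"rot":[0,0,0],"hand":10},{"translation":[-7,-37,0],"rot":[0,0,0],"hand":10},{"translation":[-7,-37,0],"rot":[0,0,0],"hand":10},{"translation":[-7,-37,0],"rot":[0,0,0],"hand":10},{"translation":[-7,-37,0],"rot":[0,0,0],"hand":10},{"translation":[0,-20,0],"rot":[0,0,0],"hand":10},{"translation":[0,0,0],"rot":[0,0,0],"hand":10}]'; python3 -m crank '[{"translation":[0,0,0],"rot":[0,0,-5],"hand":10},{"translation":[0,0,0],"rot":[0,0,-10],"hand":10},{"translation":[0,0,0],"rot":[0,0,-10],"hand":10},{"translation":[0,0,0],"rot":[0,0,-10],"hand":10},{"translation":[0,0,0],"rot":[0,0,-10],"hand":10},{"translation":[0,0,0],"rot":[0,0,-10],"hand":10},{"translation":[0,0,0],"rot":[0,0,-10],"hand":10},{"translation":[0,0,0],"rot":[0,0,-10],"hand":10},{"translation":[0,0,0],"rot":[0,0,-10],"hand":10},{"translation":[0,0,0],"rot":[0,0,-6.5],"hand":10},{"translation":[0,0,0],"rot":[0,0,0],"hand":10},{"translation":[0,0,0],"rot":[0,0,0],"hand":10}]'; python3 - <<'E'
from h import *
s,R=st(); d=R.T@(np.array([.4425,.1535,.06])-s["eef_pos"]); print("tool shift mm",np.round(d*1000,1))
for c in ("side","top"):
    p=bot.grab_frame(c)
    for n in ("flattening_block","block_tray"): print(n,[(round(d["score"],2),np.round(w(p,d["at"]),4).tolist()) for d in bot.pinpoint(p,n)[:1]])
E
```

```text
clock: 31.28
eef_pos: [0.4417, 0.1535, 0.18]
ee_rot: [3.141, 0.018, -0.004]
ft_force: [0.1, -1.2, -2.2]
opening: 0.0259
gripper_force: 30.0
clock: 32.78
eef_pos: [0.4425, 0.1525, 0.1805]
ee_rot: [-2.185, -2.257, 0.001]
ft_force: [0.5, 0.2, -2.2]
opening: 0.026
gripper_force: 30.0
t 32.77 tcp [0.4425 0.1525 0.1805] R [[-0.033, 0.999, -0.001], [0.999, 0.033, -0.0], [-0.0, -0.001, -1.0]] F [ 0.5  0.2 -2.2] op 0.026 29.984018148388714
tool shift mm [  1.1   0.2 120.5]
flattening_block [(0.78, [0.4415, 0.154, 0.1398])]
block_tray [(0.62, [0.4458, 0.1497, -0.0019])]
flattening_block [(0.49, [0.4405, 0.1547, -0.0028])]
block_tray [(0.74, [0.4418, 0.1561, 0.0008])]
```

Well centred. I lower it to 60 mm, then down to touch, which I expect at about 43 mm.

```bash
python3 -m crank '[{"translation":[0,0,25],"rot":[0,0,0],"hand":10},{"translation":[0,0,40],"rot":[0,0,0],"hand":10},{"translation":[0,0,35],"rot":[0,0,0],"hand":10},{"translation":[0,0,20],"rot":[0,0,0],"hand":10},{"translation":[0,0,8],"rot":[0,0,0],"hand":10},{"translation":[0,0,5],"rot":[0,0,0],"hand":10},{"translation":[0,0,0],"rot":[0,0,0],"hand":10},{"translation":[0,0,0],"rot":[0,0,0],"hand":10}]'; python3 -m crank '[{"translation":[0,0,2],"rot":[0,0,0],"hand":10},{"translation":[0,0,2],"rot":[0,0,0],"hand":10},{"translation":[0,0,0],"rot":[0,0,0],"hand":10},{"translation":[0,0,0],"rot":[0,0,0],"hand":10}]'
```

```text
clock: 34.08
eef_pos: [0.4429, 0.1531, 0.0483]
ee_rot: [2.181, 2.26, 0.001]
ft_force: [-0.4, 0.9, -2.6]
opening: 0.0258
gripper_force: 30.0
clock: 34.58
eef_pos: [0.4426, 0.153, 0.0437]
ee_rot: [2.182, 2.26, 0.0]
ft_force: [0.9, 0.1, -3.1]
opening: 0.0258
gripper_force: 30.0
```

```bash
python3 -m crank '[{"translation":[0,0,1],"rot":[0,0,0],"hand":10},{"translation":[0,0,0],"rot":[0,0,0],"hand":10},{"translation":[0,0,0],"rot":[0,0,0],"hand":10}]'; python3 -m crank '[{"translation":[0,0,0],"rot":[0,0,0],"hand":50},{"translation":[0,0,0],"rot":[0,0,0],"hand":50},{"translation":[0,0,0],"rot":[0,0,0],"hand":50},{"translation":[0,0,0],"rot":[0,0,0],"hand":50},{"translation":[0,0,-20],"rot":[0,0,0],"hand":50},{"translation":[0,0,-40],"rot":[0,0,0],"hand":50},{"translation":[0,0,-50],"rot":[0,0,0],"hand":50},{"translation":[0,0,-30],"rot":[0,0,0],"hand":50},{"translation":[-30,-10,0],"rot":[0,0,0],"hand":50},{"translation":[-40,-10,0],"rot":[0,0,0],"hand":50},{"translation":[-40,-10,0],"rot":[0,0,0],"hand":50},{"translation":[-40,0,0],"rot":[0,0,0],"hand":50},{"translation":[-40,0,0],"rot":[0,0,0],"hand":50},{"translation":[0,0,0],"rot":[0,0,0],"hand":50}]'; python3 - <<'E'
from h import *
for c in ("side","top"):
    p=bot.grab_frame(c)
    for n in ("flattening_block","block_tray","whetstone","jaw_grip","stop_face","matchbox"): print(n,[(round(d["score"],2),np.round(w(p,d["at"]),4).tolist()) for d in bot.pinpoint(p,n)[:1]])
    im=p["color"][:,:,::-1]
    cv2.imwrite("pics/f_%s.png"%c,im if c=="side" else cv2.resize(im[230:310,220:320],None,fx=6,fy=6))
E
```

```text
clock: 34.95
eef_pos: [0.4426, 0.153, 0.0429]
ee_rot: [2.181, 2.26, 0.0]
ft_force: [-1.0, -0.3, 1.9]
opening: 0.0259
gripper_force: 30.0
clock: 36.7
eef_pos: [0.4194, -0.0398, 0.1827]
ee_rot: [2.185, 2.257, -0.0]
ft_force: [-0.3, -0.6, 0.5]
opening: 0.0496
gripper_force: 0.0
flattening_block [(0.48, [0.4393, 0.1559, 0.0021])]
block_tray [(0.46, [0.4436, 0.152, -0.0028])]
whetstone [(0.94, [0.5746, -0.2965, 0.0186])]
jaw_grip [(0.76, [0.4552, -0.2944, 0.0679])]
stop_face [(0.87, [0.6626, -0.2947, 0.0295])]
matchbox [(0.65, [0.4693, -0.0471, -0.0004])]
flattening_block [(0.79, [0.441, 0.1505, 0.0036])]
block_tray [(0.94, [0.4388, 0.1544, -0.0025])]
whetstone [(0.91, [0.5741, -0.2974, 0.0134])]
jaw_grip [(0.68, [0.4546, -0.2987, 0.0696])]
stop_face [(0.82, [0.6653, -0.2985, 0.0251])]
matchbox [(0.71, [0.6683, -0.2983, 0.0245])]
```

View pics/f_top.png

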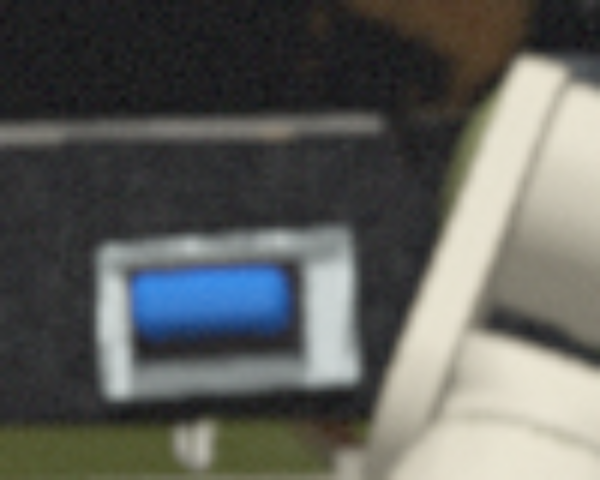

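View pics/f_side.png

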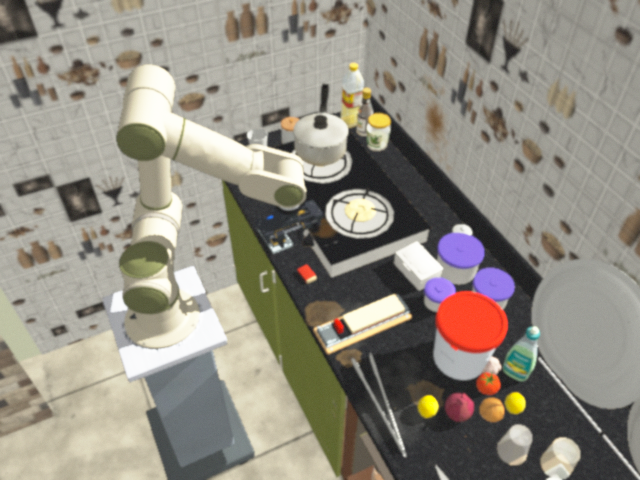

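The block lies inside the tray, with its bar at (212,300) in the top crop and a margin all round. The jaw grip and stone are unchanged at (360,325) in the side view, and the arm is clear. I hand the job in.

```bash
python3 -c "
from plant import bot
print(bot.sign_off())"
```

```text
the job is handed in; nothing more can be done
None
```

I clamped the stone, swept the block to the stop end and back at roughly 8–10 N, put it back in its tray, and handed the job in at about 37 s; the hand-in returned no verdict.

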